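# Unlock a tracing projector with a stylus and open its shutter

## Robot

A 6-joint arm with a two-finger parallel gripper is mounted at the origin on the work surface. World frame = base frame: x ahead of the robot, y to its left, z up, the work surface at z = 0. Lengths are in m, angles in rad, forces in N, time in s.
With the tool pointing down it reaches from about 0.3 to 0.775 m from the base axis. Payload 14.6 kg.
Tool frame: the origin (TCP) lies at the very end of the fingers, on their centre line; the grasp point (between the pads) lies 19 mm behind it; z points along the fingers, y is the line along which they close (so a half turn about z gives the same grasp; the last joint's range is limited). The gripper opens to 94 mm and grips with 3 to 60 N. Pads are 16 mm wide; open, the fingers measure 119 mm over their backs; the gripper's body (75 mm by 177 mm) begins 78 mm behind the grasp point.
Start: joints at [-1.254, 0.3, 1.521, -0, 1.321, -0.067], TCP at [0.206, -0.51, 0.205] pointing down, gripper open.
Joint ranges: [-3.03, 3.03], [-0.79, 2.21], [0.23, 2.52], [-1.04, 4.18], [0, 3.07], [-2.55, 2.55]. Speed limits (rad/s): [2.22, 2.22, 2.57, 3.14, 3.14, 3.14].

## Interface

Orientations are given as a rotation vector (axis times angle).
In Python, from plant import observe, get_image, camera_info, job_done, recognise, regions_of gives the robot as it stands. The module is installed in compiled form; this text tells all that it offers.
- The arm moves only by the shell command python3 -m jog 'ROWS' [OPENING] [FORCE]. ROWS is JSON, a list of rows, each an object of numbers: "x", "y", "z": the shift along the tool's x, y, z in cm; "ax", "ay", "az": the turn, a rotation vector about the tool's x, y, z in degrees. A call has 1 to 5 rows; each row is the pose to reach, as a shift and turn from the pose commanded when the call began, along the tool's axes at that moment; what a row does not reach only later rows make up. A row lasts 1/10 s, in which the tool goes at most 50 mm and 8.59 degrees, less where a joint would pass 70% of its speed; a pose out of reach is approached as far as the arm can. A call with a gripper value outside its range is refused whole. OPENING is the finger opening in cm, from 0 to 9.4, set as the call begins (- or left out, the last holds). The fingers move at their own pace and stop on an object; FORCE is the grip in N (left out, the last holds). Time passes only in rows, so rows that repeat a pose let the fingers close. It gives the time, the measured TCP pose, the force, the opening and the grip force at its end, in the units of the state.
- observe(): the state, without advancing time (a new reading comes with each control period).
- get_image(name): name is "side" or "top" or "wrist"; returns the picture (384x512x3 uint8, blue, green, red); there is no depth.
- camera_info(name): a dict with "fx", "fy", "cx", "cy" (pixels), "R" (3x3) and "t" (3): a world point X has camera coordinates R X + t. Camera axes: x right, y down, z forward; pixel columns grow to the right and rows downward; lengths in m; the calibration is good to about 2 mm. The wrist camera is an equidistant fisheye: a pixel r from the principal point sees the ray r / f radians off the axis. A picture is of the moment at which its call begins: read the wrist's pose just before it. camera_info takes no time and is no camera call; for the wrist camera it gives the pose at the moment of the call.
- job_done(): hands the job in; it is judged then, once.
Trained networks look in the newest picture that a camera, given by its name, has taken for a name from the list of things; names that differ only in an ending like _2 or _b are one class to them, and where a whole thing is asked for, a point or a joint stands for the part that bears it (a point fixed in the world has none). Each returns a list of dicts, best first, with "p" (0 to 1); they miss things now and then, are a little off and sometimes report something else, mostly with a low value. They report only what shows in the picture. A call takes as long as a camera call. They do not tell look-alikes from the thing itself.
- recognise(camera, label): "at" ([x, y, z] in m, in world coordinates, good to about 4 mm: the middle of the surface that is visible of it).
- regions_of(camera, label): "region" (384x512 bool, what is visible of it).
The state is a dict: "time_s": time; "joint_positions": joint angles; "qvel": joint speeds; "joint_efforts": joint torques, N m; "eef_pos": TCP position; "tool_rot": TCP orientation; "force": force on the tool from outside, world axes, zero at the start; "wrist_torque": the same for the moment, N m; "grip_width": opening from 0.0 (shut) to 1.0 (fully open); "gripper_force": force on a finger pad.
Only numpy, scipy, OpenCV 4.12 (cv2) and the standard library are available. Lean on these libraries where they do the work, as an engineer would, in place of code of your own. Each camera call takes 0.05 s, during which the arm holds its last target. There are 200 camera calls.

## Task

Free the shutter of the tracing projector: take the thin steel stylus from the wooden rack and with it push the hidden lock tab inside the narrow slot on the projector's top right down. Stand the stylus in the white cup, and slide the shutter plate along to its next click stop, one step only, so that its open window lies over the light port; then let go. Leave the other things on the table and in the rack as they are, and the cup standing.

Things in the scene. Friction and masses are not known exactly. Their poses are not given: they have to be found in the camera images.
- projector: White tracing projector, fixed: a box 140 (its x) by 240 (its y) by 85 mm high, origin at the centre of its underside, z up. On its flat top a dark metal shutter plate lies between two rails that run along its y (6 mm wide, tops 95 mm above the table) at local x = -39 and +15 mm. The light port is a round lens in the top, under the plate, at local x = -12, y = 12 mm
- mirror (a point): Centre of the black mirror head (24 x 34 x 42 mm, top 200 mm above the table) on a dark steel post that stands on the projector's top at local x = 57, y = -100 mm: an obstacle
- slot (a point): Centre of the narrow slot in the projector's top face (local x = 45, y = 55, z = 85 mm; axes as the projector's). Opening 11 mm wide along x, 30 mm long along y. The lock tab, a flat steel tongue, lies hidden below the whole slot: its surface is 12 mm under the top face and can be pushed 8 mm further down, to a hard stop, against about 4 N of friction
- lock_tab (a joint): Lock tab: 0 up (shutter locked), 0.008 m fully pressed down. It stays where it is pushed. Below about 0.005 the shutter is locked
- shutter (a joint): Shutter plate: 0 at its first stop (blank part over the port), 0.036 m at the next stop (open window over the port), 0.072 m at the last stop (frosted part over the port). It slides towards the projector's -y as the value grows. A spring ball clicks at each stop: about 5 N pushes it out of one, and it is drawn in from within about 4 mm; elsewhere it stays where it is left
- lug (a point): Centre of the upright dark metal finger lug on the leading (-y) end of the shutter plate, moving with the plate: 24 mm along the projector's x, 12 mm along its y, 30 mm high from the plate's top face (90 mm above the table) to 120 mm above the table; this point is 15 mm below its top, 105 mm above the table
- rack: Fixed wooden block 60 (its x) by 160 (its y) by 55 mm high, origin at the centre of its underside. Three upright holes in a row along its y, floors 10 mm above the table: at -50 mm a mallet with a round head 28 mm in diameter, at 0 the stylus, at +50 mm a flat bristle brush. Mallet and brush reach 165 mm above the table and are too thick (12 mm) for the slot
- stylus_grip (a point): Middle of the stylus handle, 122.5 mm above the tip, 37.5 mm below the top; z from tip to handle. Stylus: 160 mm long, 40 g, upright in the rack's middle hole (45 mm deep), tip 10 mm above the table; above, a square wooden handle 14 x 14 mm, 75 mm long, sides about parallel to the rack's; below, a round steel rod 6 mm in diameter, 85 mm long
- stylus_tip (a point): Blunt lower end of the stylus's steel rod, on its axis
- cup_mid (a point): White ceramic cup without handle, empty, loose: 70 mm in diameter at the rim, a little narrower at the foot, 95 mm high, wall 4 mm; this point is on its axis half-way up (47.5 mm above its foot)
- spray_mid (a point): Pale spray bottle, loose bystander, 52 mm in diameter, 160 mm high; this point is on its axis 80 mm up
- ink_mid (a point): Dark ink jar with black cap, loose bystander, 54 mm in diameter, 70 mm high; this point is its centre
- bowl_mid (a point): Brass singing bowl, loose bystander, 110 mm in diameter, 55 mm high; this point is its centre
- mallet_head (a point): Centre of the head of the mallet in the rack (bystander)
- brush_head (a point): Centre of the bristles of the brush in the rack (bystander)
There are look-alikes about, which are no part of the job. Leave any purple look-alike of the part that bears stylus_grip alone. Leave any blue look-alike of the part that bears cup_mid alone.

How it is judged:
On the way, in this order (a step that is already met when the one before it is completed fails the run):
1. the stylus has pressed the lock tab down (value of joint lock_tab above 0.006 m and contact force between stylus and lock_tab above 0.3 N).
2. the shutter is at its middle stop (value of joint shutter between 0.032 and 0.04 m), for 0.2 s.
At the end, for the whole second after the job is handed in: The lock tab is down (over 6 mm), the shutter rests at its middle stop (36 mm, within 3 mm), and the stylus stands released and at rest in the upright cup, its tip inside near the cup's floor (within 35 mm of the axis, at least 20 mm below mid-height) (value of joint lock_tab above 0.006 m and value of joint shutter between 0.033 and 0.039 m and horizontal distance between stylus_tip and cup_mid below 0.035 m and distance between stylus_tip and cup_mid below 0.055 m and z of stylus_tip in the frame of cup_mid below -0.02 m and angle between cup_mid's own z axis and vertical below 0.15 rad and linear speed of stylus below 0.03 m/s); the robot touches nothing.
It fails at once if a bystander is moved by over 30 mm (distance of any of spray_mid, ink_mid, bowl_mid, mallet_head, brush_head from where it was at the start of the episode above 0.03 m).
It fails at once if the cup is tipped over (angle between cup_mid's own z axis and vertical above 0.5 rad).
It also fails if it takes over 64 s, if anything falls off the work surface, if the arm or the gripper's body presses on something with over 40 N, if the wrist force passes 120 N, or if a joint passes its speed limit or range.

## Working session

There is one attempt and no reset: what is moved stays moved. The work goes in short steps, Python scripts to look and compute and a shell command to move; the robot and the scene stay as the last step left them, time stands still between calls to the robot, and variables do not carry over. Pictures are saved under pics/ and viewed, at most 10 in all, crops included, and the job is handed in when it is done.

```bash
mkdir -p pics; cat > h.py <<'E'
import numpy as np,cv2
from plant import *
from scipy.spatial.transform import Rotation as Ro
E
python3 - <<'E'
from h import *
s=observe();print(s)
a=get_image("top");b=get_image("side")
cv2.imwrite("pics/top.png",a);cv2.imwrite("pics/side.png",b)
for l in ["projector","mirror","lug","rack","stylus_grip","cup_mid","spray_mid","ink_mid","bowl_mid","mallet_head","brush_head","slot"]:
  for c in ["top","side"]:
    try: print(l,c,[(np.round(d["at"],3).tolist(),round(d["p"],2)) for d in recognise(c,l)[:3]])
    except Exception as e: print(l,c,e)
E
```

```text
{'time_s': 0.0, 'joint_positions': array([-1.25358931e+00,  3.00458048e-01,  1.52156972e+00, -3.59734957e-06,
        1.32070410e+00, -6.65831475e-02]), 'qvel': array([-0.00048644,  0.0005122 ,  0.00031936, -0.00022218,  0.00158303,
       -0.00185688]), 'joint_efforts': array([-5.46589145e-04, -5.31802046e+01, -3.52736986e+01,  7.07854866e-02,
        2.43411813e-02, -9.38010339e-05]), 'eef_pos': array([ 0.2058646 , -0.50973969,  0.2048983 ]), 'tool_rot': array([-3.08281798e+00, -5.98948980e-01,  2.29004634e-04]), 'force': array([-0.26056438, -0.05090703,  0.43737733]), 'wrist_torque': array([ 0.00849717, -0.02076939, -0.00808808]), 'gripper_force': 0.0, 'grip_width': 1.001957981454725}
projector top [([0.55, 0.116, 0.084], 0.96)]
projector side [([0.531, 0.177, 0.085], 0.67)]
mirror top [([0.547, 0.115, 0.088], 0.87)]
mirror side [([0.53, 0.173, 0.089], 0.83), ([0.526, 0.138, 0.088], 0.34)]
lug top [([0.527, 0.138, 0.089], 0.87), ([0.508, -0.323, 0.163], 0.61)]
lug side [([0.527, 0.142, 0.093], 0.65), ([0.524, -0.271, 0.127], 0.18)]
rack top [([0.522, -0.264, 0.053], 0.91), ([0.752
[... 352 characters left out ...]
[0.398, -0.048, 0.066], 0.74)]
spray_mid top [([0.459, 0.407, 0.114], 0.65)]
spray_mid side [([0.451, 0.433, 0.105], 0.68), ([0.526, -0.271, 0.132], 0.35)]
ink_mid top [([0.686, -0.158, 0.069], 0.5)]
ink_mid side [([0.682, -0.147, 0.04], 0.61)]
bowl_mid top [([0.754, 0.209, 0.024], 0.7)]
bowl_mid side [([0.761, 0.196, 0.037], 0.66)]
mallet_head top [([0.511, -0.32, 0.163], 0.58)]
mallet_head side [([0.509, -0.319, 0.137], 0.5)]
brush_head top [([0.527, 0.136, 0.089], 0.38)]
brush_head side [([0.536, -0.227, 0.121], 0.55), ([0.529, 0.17, 0.086], 0.47)]
slot top [([0.545, 0.114, 0.084], 0.86), ([0.752, 0.211, 0.026], 0.68)]
slot side [([0.53, 0.17, 0.086], 0.7), ([0.505, -0.269, 0.056], 0.24)]
```

View pics/top.png

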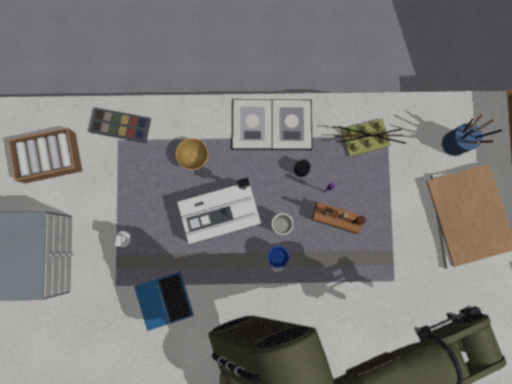

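View pics/side.png

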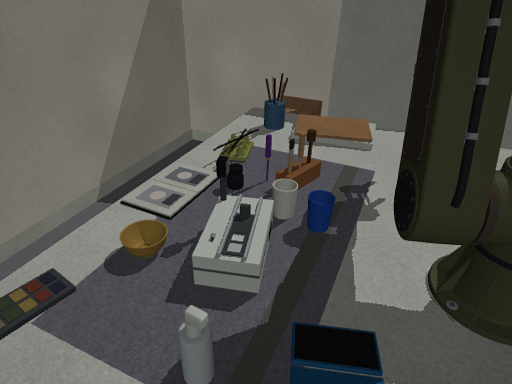

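The top view shows the white cup at (283,224), the blue one at (278,257), the rack at (338,217) with the stylus in its middle hole, the purple stylus at (330,187), and the projector at (218,213) with its mirror at (243,184). The side view agrees.

```bash
cat >> h.py <<'E'
def go(p,close_deg=None):
    "print tool-frame shift (cm) and turn (deg) to bring TCP to p, tool down, closing line at close_deg (world)"
    s=observe();R=Ro.from_rotvec(s["tool_rot"]).as_matrix()
    d=R.T@(np.array(p)-s["eef_pos"])*100
    print("shift",np.round(d,2),end=" ")
    if close_deg is not None:
        c=[]
        for k in (0,180):
            a=np.radians(close_deg+k);y=np.array([np.cos(a),np.sin(a),0]);z=np.array([0,0,-1.])
            G=np.c_[np.cross(y,z),y,z];c.append(Ro.from_matrix(R.T@G).as_rotvec(degrees=True))
        print("turn",[np.round(v,2).tolist() for v in c],end=" ")
    print("at",np.round(s["eef_pos"],4),"t",round(s["time_s"],2),"j6",round(s["joint_positions"][5],2))
def wray(u,v,ci):
    x=np.array([(u-ci["cx"])/ci["fx"],(v-ci["cy"])/ci["fy"]]);r=np.linalg.norm(x)
    d=np.r_[x/max(r,1e-9)*np.sin(r),np.cos(r)];R=np.array(ci["R"]);return -R.T@ci["t"],R.T@d
def wpt(u,v,z,ci):
    o,d=wray(u,v,ci);return o+d*(z-o[2])/d[2]
def wpix(X,ci):
    c=np.array(ci["R"])@X+ci["t"];r=np.hypot(c[0],c[1]);t=np.arctan2(r,c[2])
    return ci["cx"]+ci["fx"]*t*c[0]/r,ci["cy"]+ci["fy"]*t*c[1]/r
E
python3 - <<'E'
from h import *
ci=camera_info("wrist");R=Ro.from_rotvec(observe()["tool_rot"]).as_matrix()
print({k:ci[k] for k in("fx","fy","cx","cy")})
C=-np.array(ci["R"]).T@ci["t"];print("cam in tool",R.T@(C-observe()["eef_pos"]));print("axes in tool\n",R.T@np.array(ci["R"]).T)
go([0.47,-0.29,0.33],-15.5)
E
```

```text
{'fx': 297.3186396354542, 'fy': 297.3186396354542, 'cx': 250.51713440865095, 'cy': 193.11529516495165}
cam in tool [ 8.24873221e-02 -1.13718860e-04 -1.79262560e-01]
axes in tool
 [[ 7.45559133e-05 -9.59722721e-01 -2.80948917e-01]
 [ 9.99999669e-01 -1.55999921e-04  7.98268096e-04]
 [-8.09944038e-04 -2.80948884e-01  9.59722391e-01]]
shift [ 32.72 -10.51 -12.46] turn [[-0.0, -0.0, -52.51], [-0.0, 0.0, 127.49]] at [ 0.2059 -0.51    0.2054] t 1.3 j6 -0.07
```

```bash
python3 -m jog '[{"z":-5},{"x":8,"y":-2,"z":-6,"az":-15},{"x":34.9,"y":-5.3,"z":-5.5,"az":-52.5},{"x":34.9,"y":-5.3,"z":-5.5,"az":-52.5},{"x":34.9,"y":-5.3,"z":-5.5,"az":-52.5}]' 4.5 20; python3 -c "
from h import *
go([.51,-.33,.26],-15.5)"
```

```text
shift [34.93 -5.3  -5.46] turn [[-0.0, -0.0, -52.51], [-0.0, 0.0, 127.49]] at [ 0.2059 -0.51    0.2054] t 1.3 j6 -0.07schema error: expected keys x, y, z, ax, ay, az
```

```bash
python3 -m jog '[{"x":0,"y":0,"z":-5,"ax":0,"ay":0,"az":0},{"x":8,"y":-2,"z":-6,"ax":0,"ay":0,"az":-15},{"x":34.9,"y":-5.3,"z":-5.5,"ax":0,"ay":0,"az":-52.5},{"x":34.9,"y":-5.3,"z":-5.5,"ax":0,"ay":0,"az":-52.5},{"x":34.9,"y":-5.3,"z":-5.5,"ax":0,"ay":0,"az":-52.5}]' 4.5 20; python3 -c "
from h import *
go([.51,-.33,.26],-15.5)"
```

```text
time_s: 1.8
eef_pos: [0.3778, -0.4051, 0.2612]
tool_rot: [2.764, 1.492, 0.0]
force: [0.0, -0.5, -0.5]
grip_width: 0.611
gripper_force: 0.0
shift [13.54  6.93  0.12] turn [[0.03, 0.01, -17.8], [0.02, -0.04, 162.2]] at [ 0.3778 -0.4051  0.2612] t 1.8 j6 -0.31
```

```bash
python3 -m jog '[{"x":13.5,"y":6.9,"z":0,"ax":0,"ay":0,"az":-17.8},{"x":13.5,"y":6.9,"z":0,"ax":0,"ay":0,"az":-17.8},{"x":13.5,"y":6.9,"z":0,"ax":0,"ay":0,"az":-17.8},{"x":13.5,"y":6.9,"z":0,"ax":0,"ay":0,"az":-17.8},{"x":13.5,"y":6.9,"z":0,"ax":0,"ay":0,"az":-17.8}]'; python3 - <<'E'
from h import *
go([.51,-.33,.26],-15.5)
ci=camera_info("wrist");im=get_image("wrist");cv2.imwrite("pics/w1.png",im)
for l in ["stylus_grip","mallet_head","brush_head","rack"]:
  print(l,[(np.round(d["at"],4).tolist(),round(d["p"],2)) for d in recognise("wrist",l)[:3]])
print(wpix(np.array([.524,-.274,.17]),ci))
E
```

```text
time_s: 2.3
eef_pos: [0.509, -0.3315, 0.2605]
tool_rot: [-2.504, -1.896, 0.001]
force: [-0.0, -0.4, 0.2]
grip_width: 0.482
gripper_force: 0.0
shift [0.18 0.05 0.05] turn [[-0.04, -0.01, -0.24], [-0.01, 0.07, 179.76]] at [ 0.509  -0.3315  0.2605] t 2.3 j6 -0.36
stylus_grip [([0.6119, -0.2398, 0.1477], 0.7), ([0.5258, -0.2773, 0.1655], 0.52)]
mallet_head [([0.5139, -0.3242, 0.1669], 0.85)]
brush_head [([0.54, -0.2271, 0.1601], 0.54)]
rack [([0.5298, -0.2699, 0.0567], 0.89), ([0.5111, -0.3257, 0.1659], 0.69)]
(np.float64(248.8527474376423), np.float64(133.54127179770617))
```

View pics/w1.png

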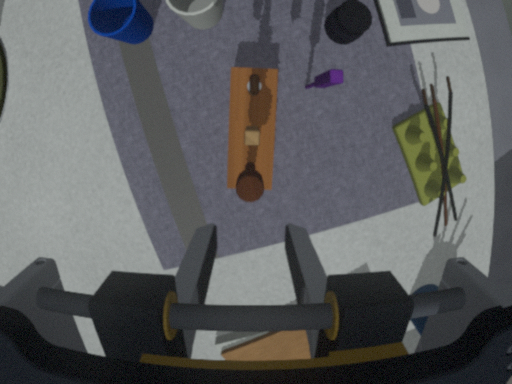

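Wrist view: the rack stands upright in the picture, the stylus's square top is at about (253,135), the mallet at (250,186), the brush at (255,85). The purple one is at (330,78).

```bash
python3 - <<'E'
from h import *
im=cv2.imread("pics/w1.png");cv2.imwrite("pics/w1c.png",cv2.resize(im[50:210,210:350],None,fx=4,fy=4,interpolation=cv2.INTER_CUBIC)[:600])
ci=camera_info("wrist")
print(wpt(253,134,.17,ci))
P=[wpt(u,v,.055,ci) for u,v in((235,68),(231,187),(278,70),(272,190))]
for a,b in((0,1),(2,3)):
  d=P[a]-P[b];print(np.round(d,3),np.degrees(np.arctan2(-d[0],d[1])))
print(np.mean(P,0))
E
```

```text
[ 0.52636387 -0.27712694  0.17      ]
[0.049 0.149 0.   ] -18.30862703201712
[0.049 0.151 0.   ] -18.097439391364578
[ 0.52746816 -0.28170593  0.055     ]
```

View pics/w1c.png

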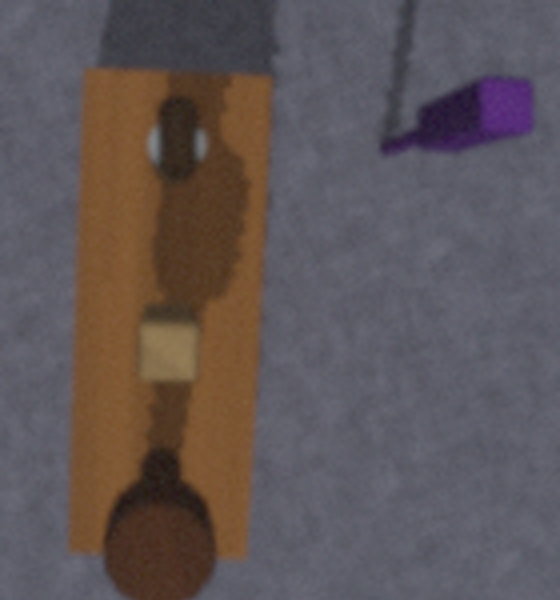

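```bash
python3 - <<'E'
from h import *
ci=camera_info("wrist")
p=wpt(252,137.5,.17,ci);print(p)
go([p[0],p[1],.19],-18);go([p[0],p[1],.121],-18)
E
```

```text
[ 0.52461214 -0.27996765  0.17      ]
shift [5.58 0.17 7.12] turn [[0.02, 0.01, 2.06], [-0.02, 0.02, -177.94]] at [ 0.5076 -0.3331  0.2612] t 2.55 j6 -0.36
shift [ 5.58  0.17 14.02] turn [[0.02, 0.01, 2.06], [-0.02, 0.02, -177.94]] at [ 0.5076 -0.3331  0.2612] t 2.55 j6 -0.36
```

```bash
python3 -m jog '[{"x":4,"y":0.25,"z":2,"ax":0,"ay":0,"az":2},{"x":5.75,"y":0.25,"z":6,"ax":0,"ay":0,"az":2},{"x":5.75,"y":0.25,"z":10,"ax":0,"ay":0,"az":2},{"x":5.75,"y":0.25,"z":14,"ax":0,"ay":0,"az":2},{"x":5.75,"y":0.25,"z":14,"ax":0,"ay":0,"az":2}]'; python3 - <<'E'
from h import *
go([.526,-.2785,.121],-18)
im=get_image("wrist");cv2.imwrite("pics/w2.png",im)
E
```

```text
time_s: 3.05
eef_pos: [0.5241, -0.2768, 0.1164]
tool_rot: [-2.534, -1.845, 0.005]
force: [-0.2, -0.7, 0.5]
grip_width: 0.479
gripper_force: 0.0
shift [-0.1   0.23 -0.46] turn [[-0.46, -0.1, 0.11], [0.16, -0.72, -179.89]] at [ 0.5241 -0.2768  0.1164] t 3.05 j6 -0.24
```

View pics/w2.png

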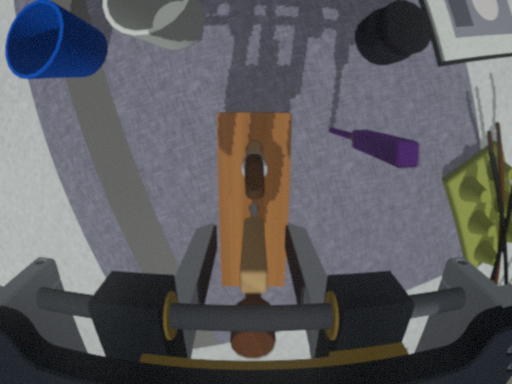

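The stylus stands between the fingers, its top at (254,280), nearly centred. I close.

```bash
python3 -m jog '[{"x":0,"y":0,"z":0,"ax":0,"ay":0,"az":0},{"x":0,"y":0,"z":0,"ax":0,"ay":0,"az":0},{"x":0,"y":0,"z":0,"ax":0,"ay":0,"az":0},{"x":0,"y":0,"z":0,"ax":0,"ay":0,"az":0},{"x":0,"y":0,"z":0,"ax":0,"ay":0,"az":0}]' 0.5 35; python3 - <<'E'
from h import *
go([.526,-.2785,.28],-18); go([.526,-.2785,.28],105)
E
```

```text
time_s: 3.6
eef_pos: [0.5266, -0.2777, 0.1218]
tool_rot: [2.539, 1.85, -0.0]
force: [-2.7, 1.7, 5.7]
grip_width: 0.146
gripper_force: 35.0
shift [ -0.1   -0.02 -15.82] turn [[0.01, 0.02, 0.17], [-0.03, 0.02, -179.83]] at [ 0.5266 -0.2777  0.1218] t 3.6 j6 -0.24
shift [ -0.1   -0.02 -15.82] turn [[-0.01, 0.02, -122.83], [0.02, 0.01, 57.17]] at [ 0.5266 -0.2777  0.1218] t 3.6 j6 -0.24
```

```bash
python3 -m jog '[{"x":0,"y":0,"z":-3,"ax":0,"ay":0,"az":0},{"x":0,"y":0,"z":-6.5,"ax":0,"ay":0,"az":0},{"x":0,"y":0,"z":-10,"ax":0,"ay":0,"az":0},{"x":0,"y":0,"z":-14,"ax":0,"ay":0,"az":0},{"x":0,"y":0,"z":-15.5,"ax":0,"ay":0,"az":0}]'; python3 - <<'E'
from h import *
go([.51,0,.275],0); go([.56,.12,.27],15)
E
```

```text
time_s: 4.1
eef_pos: [0.5272, -0.2778, 0.2804]
tool_rot: [2.535, 1.847, 0.003]
force: [-0.5, -0.1, -0.9]
grip_width: 0.147
gripper_force: 35.0
shift [ 25.92 -10.15   0.46] turn [[0.29, 0.12, -17.83], [0.17, -0.42, 162.17]] at [ 0.5272 -0.2778  0.2804] t 4.1 j6 -0.24
shift [38.88 -9.07  0.95] turn [[0.28, 0.16, -32.83], [0.2, -0.37, 147.17]] at [ 0.5272 -0.2778  0.2804] t 4.1 j6 -0.24
```

```bash
python3 -m jog '[{"x":0,"y":-4,"z":-2,"ax":0,"ay":0,"az":-5},{"x":5,"y":-7,"z":-2,"ax":0,"ay":0,"az":-12},{"x":10,"y":-9,"z":-2,"ax":0,"ay":0,"az":-20},{"x":15,"y":-10,"z":-1,"ax":0,"ay":0,"az":-27},{"x":20,"y":-10,"z":0,"ax":0,"ay":0,"az":-33}]'; python3 - <<'E'
from h import *
go([.56,.12,.28],15)
E
```

```text
time_s: 4.6
eef_pos: [0.4885, -0.0684, 0.2795]
tool_rot: [1.902, 2.498, 0.001]
force: [1.9, -0.4, -0.8]
grip_width: 0.148
gripper_force: 35.0
shift [16.26 11.9  -0.04] turn [[0.11, 0.06, 0.41], [-0.09, 0.17, -179.59]] at [ 0.4885 -0.0684  0.2795] t 4.6 j6 -0.48
```

```bash
python3 -m jog '[{"x":4.3,"y":2.5,"z":0,"ax":0,"ay":0,"az":0},{"x":8.5,"y":5,"z":0,"ax":0,"ay":0,"az":0},{"x":12.5,"y":8,"z":0,"ax":0,"ay":0,"az":0},{"x":16.2,"y":10.5,"z":0,"ax":0,"ay":0,"az":0.4},{"x":16.2,"y":11.9,"z":0,"ax":0,"ay":0,"az":0.4}]';python3 -m jog '[{"x":0,"y":0,"z":0,"ax":0,"ay":0,"az":0},{"x":0,"y":0,"z":0,"ax":0,"ay":0,"az":0}]'; python3 - <<'E'
from h import *
go([.56,.12,.28],15)
ci=camera_info("wrist");im=get_image("wrist");cv2.imwrite("pics/w3.png",im)
np.savez("ci3.npz",**{k:ci[k] for k in ("fx","fy","cx","cy","R","t")})
cv2.imwrite("pics/w3c.png",cv2.resize(im,(800,600),interpolation=cv2.INTER_CUBIC))
for l in ["slot","lug"]:
  print(l,[(np.round(d["at"],4).tolist(),round(d["p"],2)) for d in recognise("wrist",l)[:3]])
print(wpix(np.array([.579,.181,.085]),ci))
E
```

```text
time_s: 5.1
eef_pos: [0.5616, 0.1217, 0.2786]
tool_rot: [-1.912, -2.492, -0.001]
force: [-0.8, -1.7, -0.5]
grip_width: 0.146
gripper_force: 35.0
time_s: 5.3
eef_pos: [0.5612, 0.1169, 0.2785]
tool_rot: [-1.918, -2.488, 0.001]
force: [-0.4, 0.4, -0.6]
grip_width: 0.147
gripper_force: 35.0
shift [ 0.33 -0.04 -0.15] turn [[-0.03, 0.0, -0.25], [0.0, 0.04, 179.75]] at [0.5612 0.1169 0.2785] t 5.3 j6 -0.12
slot [([0.5316, 0.1404, 0.0844], 0.75)]
lug [([0.5292, 0.1372, 0.0878], 0.67), ([0.5749, 0.1789, 0.0736], 0.43)]
(np.float64(277.11977632951425), np.float64(128.1602650818142))
```

View pics/w3c.png

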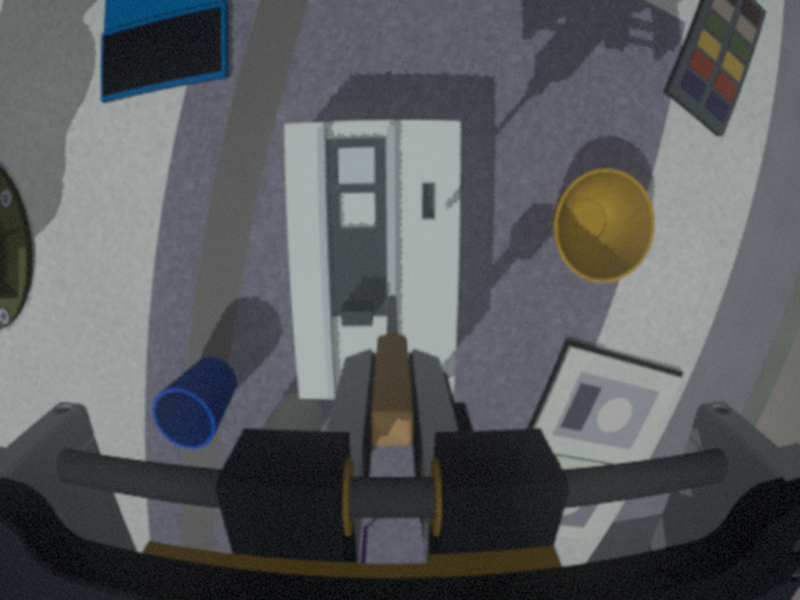

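The wrist view shows the slot at about (274,128) px, the lug at about (229,197), and the projector's back corners at (182,79) and (295,77). The stylus tip is at about (251,190).

```bash
python3 - <<'E'
from h import *
ci=dict(np.load("ci3.npz"));im=cv2.imread("pics/w3.png");g=cv2.cvtColor(im,6).astype(float)
w=g[110:146,264:284];print(w[6:32:3].astype(int))
m=(w<110).astype(np.uint8);n,l,st,ce=cv2.connectedComponentsWithStats(m);i=1+np.argmax(st[1:,4]);print(st[i],ce[i])
k=l==i; ys,xs=np.where(k)
x0,y0,ww,hh=st[i][:4];u=264+x0+(ww-1)/2;v=110+y0+(hh-1)/2
S=wpt(264+ce[i][0],110+ce[i][1],.085,ci);print("slot",S,wpt(u,v,.085,ci))
for dx,dy in((0,-hh/2),(0,hh/2),(-ww/2,0),(ww/2,0)):print(np.round(wpt(u+dx,v+dy,.085,ci)-wpt(u,v,.085,ci),4))
q=lambda a,b,z=.085:wpt(a/1.5625,b/1.5625,z,ci)
A,B,C,D=q(285,123),q(461,121),q(303,398),q(457,395)
for d in(A-C,B-D):print("yaw",np.degrees(np.arctan2(-d[0],d[1])),np.linalg.norm(d))
d=B-A;print("yaw",np.degrees(np.arctan2(d[1],d[0])),np.linalg.norm(d))
print("lug top",q(362,300,.12),"tip",np.array(wpix(observe()["eef_pos"]+[0,0,-.1118],ci))*1.5625)
E
python3 - <<'E'
import cv2
im=cv2.imread("pics/w3.png");cv2.imwrite("pics/w3d.png",cv2.resize(im[70:220,190:310],None,fx=4,fy=4,interpolation=cv2.INTER_CUBIC))
E
```

```text
[[173 173 172 173 172 164 154 148 146 148 147 149 149 151 161 169 172 172
  173 172]
 [174 174 173 174 168 151 112  75  62  68  67  76  78  99 131 161 170 173
  174 174]
 [172 173 171 172 169 153 114  74  66  61  70  74  77  96 132 159 170 173
  172 172]
 [169 173 175 172 169 149 108  72  62  62  70  72  80  98 137 163 169 171
  172 172]
 [172 174 170 173 169 149 102  68  59  62  67  70  75  95 137 162 172 171
  173 172]
 [175 173 173 173 169 151 105  69  62  60  66  70  80  97 136 162 171 172
  172 170]
 [173 172 172 171 168 151 106  70  60  61  63  64  68  94 133 161 171 174
  174 172]
 [172 173 171 172 170 155 106  70  61  62  61  58  63  89 133 164 169 172
  172 172]
 [174 173 172 171 172 165 147 138 132 136 138 137 136 138 155 166 171 171
  172 172]]
[  6   7   8  23 172] [ 9.69767442 18.35465116]
slot [0.57492596 0.17961886 0.085     ] [0.5745684  0.17998446 0.085     ]
[-0.0038  0.014   0.    ]
[ 0.0039 -0.014   0.    ]
[-0.0048 -0.0013  0.    ]
[0.0048 0.0013 0.    ]
yaw 15.741381055198842 0.24100691372293295
yaw 15.824265727389992 0.23747071687758467
yaw 14.828331095319163 0.1402716925568103
lug top [0.54389003 0.09630348 0.12      ] tip [390.69043907 297.8807449 ]
```

View pics/w3d.png

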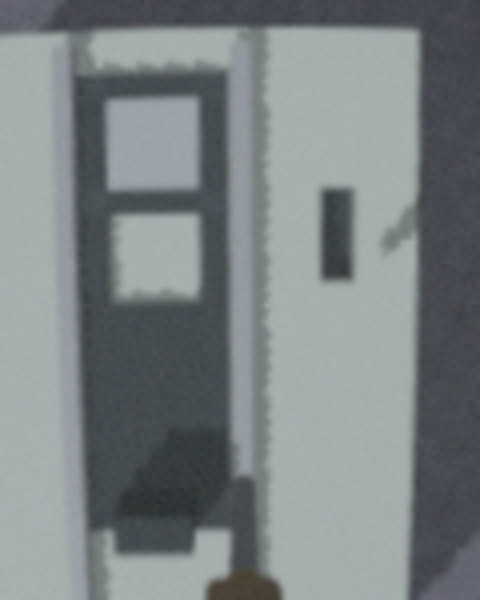

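```bash
python3 - <<'E'
from h import *
ci=dict(np.load("ci3.npz"));L=wpt(228.75,203.75,.12,ci);print("lug",L)
a=np.radians(15.3);M=np.array([[np.cos(a),np.sin(a)],[-np.sin(a),np.cos(a)]])
print("lug local",M@(L[:2]-[.5745,.18])+[.045,.055])
go([.5743,.18,.213],15.3)
E
```

```text
lug [0.54395617 0.0811537  0.12      ]
lug local [-0.01054415 -0.03228324]
shift [5.81 2.88 6.61] turn [[0.02, 0.0, -0.6], [0.01, -0.04, 179.4]] at [0.5612 0.1165 0.2791] t 5.45 j6 -0.12
```

```bash
python3 -m jog '[{"x":3,"y":1.5,"z":1.5,"ax":0,"ay":0,"az":-0.6},{"x":5.8,"y":2.9,"z":4,"ax":0,"ay":0,"az":-0.6},{"x":5.8,"y":2.9,"z":6.6,"ax":0,"ay":0,"az":-0.6},{"x":5.8,"y":2.9,"z":6.6,"ax":0,"ay":0,"az":-0.6},{"x":5.8,"y":2.9,"z":6.6,"ax":0,"ay":0,"az":-0.6}]';python3 -m jog '[{"x":0,"y":0,"z":0,"ax":0,"ay":0,"az":0},{"x":0,"y":0,"z":0,"ax":0,"ay":0,"az":0}]'; python3 - <<'E'
from h import *
go([.5743,.18,.213],15.3)
ci=camera_info("wrist");im=get_image("wrist");cv2.imwrite("pics/w4.png",im)
np.savez("ci4.npz",**{k:ci[k] for k in ("fx","fy","cx","cy","R","t")})
cv2.imwrite("pics/w4c.png",cv2.resize(im[130:250,190:310],None,fx=5,fy=5,interpolation=cv2.INTER_CUBIC))
tp=observe()["eef_pos"]+[0,0,-.1118]
f=lambda X:((np.array(wpix(np.array(X),ci))-[190,130])*5).round(1)
print("tip",f(tp),"slot",f([.5745,.18,.085]))
E
```

```text
time_s: 5.95
eef_pos: [0.5748, 0.1801, 0.2137]
tool_rot: [1.905, 2.497, 0.0]
force: [-0.1, 0.2, 0.6]
grip_width: 0.146
gripper_force: 35.0
time_s: 6.15
eef_pos: [0.5752, 0.1804, 0.2144]
tool_rot: [1.905, 2.497, 0.003]
force: [0.8, 0.4, -0.6]
grip_width: 0.145
gripper_force: 35.0
shift [-0.01 -0.1   0.13] turn [[0.14, 0.0, 0.02], [-0.01, 0.22, -179.98]] at [0.5752 0.1804 0.2144] t 6.15 j6 -0.02
tip [299.  299.6] slot [295.6 279.1]
```

View pics/w4c.png

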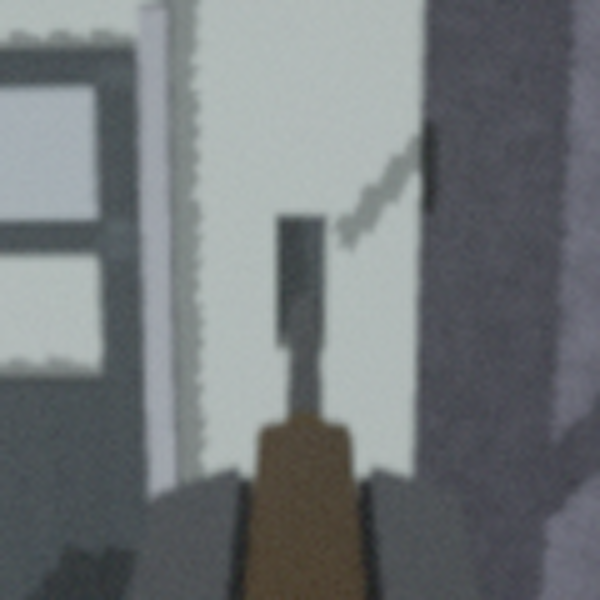

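The rod (crop col 304) is aligned with the slot (cols 277–325, rows 215–348), so I can descend.

```bash
python3 -m jog '[{"x":0,"y":-0.05,"z":0.6,"ax":0,"ay":0,"az":0},{"x":0,"y":-0.05,"z":1.3,"ax":0,"ay":0,"az":0},{"x":0,"y":-0.05,"z":1.9,"ax":0,"ay":0,"az":0},{"x":0,"y":-0.05,"z":2.4,"ax":0,"ay":0,"az":0},{"x":0,"y":-0.05,"z":2.7,"ax":0,"ay":0,"az":0}]';python3 -m jog '[{"x":0,"y":0,"z":0.2,"ax":0,"ay":0,"az":0},{"x":0,"y":0,"z":0.4,"ax":0,"ay":0,"az":0},{"x":0,"y":0,"z":0.6,"ax":0,"ay":0,"az":0},{"x":0,"y":0,"z":0.6,"ax":0,"ay":0,"az":0}]'
```

```text
time_s: 6.7
eef_pos: [0.5741, 0.1807, 0.1849]
tool_rot: [-1.904, -2.498, 0.001]
force: [0.0, 0.2, -0.2]
grip_width: 0.147
gripper_force: 35.0
time_s: 7.1
eef_pos: [0.5743, 0.1807, 0.1796]
tool_rot: [-1.904, -2.499, -0.0]
force: [-0.2, 0.4, -0.7]
grip_width: 0.147
gripper_force: 35.0
```

```bash
python3 -m jog '[{"x":0,"y":0,"z":0.1,"ax":0,"ay":0,"az":0},{"x":0,"y":0,"z":0.2,"ax":0,"ay":0,"az":0}]';python3 -m jog '[{"x":0,"y":0,"z":0.1,"ax":0,"ay":0,"az":0},{"x":0,"y":0,"z":0.2,"ax":0,"ay":0,"az":0}]'
```

```text
time_s: 7.3
eef_pos: [0.5744, 0.1807, 0.1778]
tool_rot: [1.904, 2.498, 0.0]
force: [-1.9, -1.2, 2.9]
grip_width: 0.144
gripper_force: 35.0
time_s: 7.5
eef_pos: [0.5745, 0.1808, 0.1764]
tool_rot: [1.904, 2.498, 0.001]
force: [-4.3, -0.8, 14.1]
grip_width: 0.146
gripper_force: 35.0
```

```bash
python3 -m jog '[{"x":0,"y":0,"z":0.1,"ax":0,"ay":0,"az":0},{"x":0,"y":0,"z":0.15,"ax":0,"ay":0,"az":0}]'; python3 - <<'E'
from h import *
s=observe();print(s["force"],s["eef_pos"])
ci=camera_info("wrist");im=get_image("wrist");cv2.imwrite("pics/w5.png",im)
cv2.imwrite("pics/w5c.png",np.hstack([cv2.resize(cv2.imread("pics/w4.png")[150:310,210:290],(400,600)),cv2.resize(im[150:310,210:290],(400,600))]))
E
```

```text
time_s: 7.7
eef_pos: [0.5747, 0.1808, 0.1762]
tool_rot: [1.904, 2.497, 0.003]
force: [-6.7, -2.1, 21.7]
grip_width: 0.147
gripper_force: 35.0
[-6.74740555 -2.1398876  21.65334931] [0.57465576 0.1808011  0.17615465]
```

View pics/w5c.png

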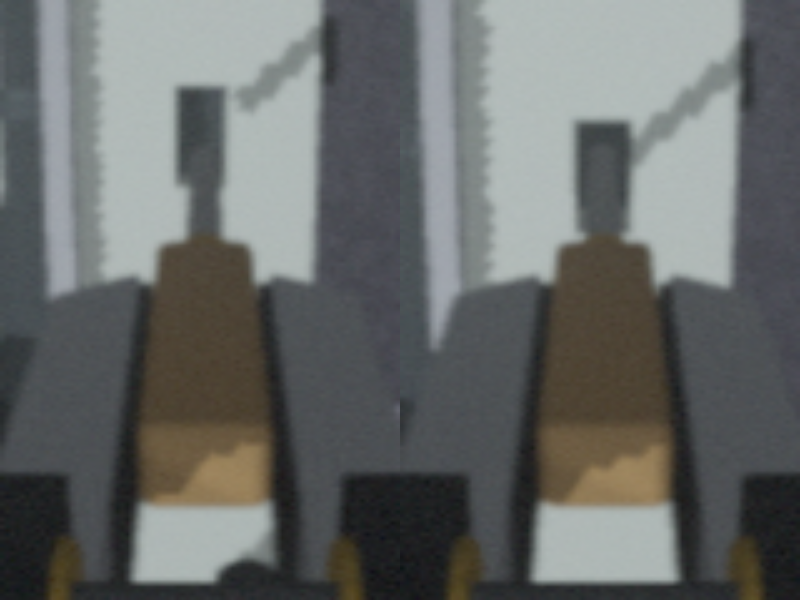

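The stylus has not slipped and the rod is in the slot, held at the hard stop with 22 N, so the tab is down. Lift and go to the cup.

```bash
python3 -m jog '[{"x":0,"y":0,"z":-2,"ax":0,"ay":0,"az":0},{"x":0,"y":0,"z":-4,"ax":0,"ay":0,"az":0},{"x":0,"y":0,"z":-7,"ax":0,"ay":0,"az":0},{"x":0,"y":-2,"z":-9.5,"ax":0,"ay":0,"az":0},{"x":-4,"y":-4,"z":-10,"ax":0,"ay":0,"az":0}]'; python3 - <<'E'
from h import *
go([.49,-.14,.275],0)
E
```

```text
time_s: 8.25
eef_pos: [0.5462, 0.1338, 0.2766]
tool_rot: [1.898, 2.5, 0.005]
force: [1.0, -1.7, -0.2]
grip_width: 0.144
gripper_force: 35.0
shift [-24.86 -12.78   0.1 ] turn [[0.24, -0.05, 15.6], [0.07, 0.34, -164.4]] at [0.5462 0.1338 0.2766] t 8.25 j6 -0.1
```

```bash
python3 -m jog '[{"x":-4,"y":-3,"z":0,"ax":0,"ay":0,"az":3},{"x":-8,"y":-6,"z":0,"ax":0,"ay":0,"az":6},{"x":-12,"y":-9,"z":0,"ax":0,"ay":0,"az":9},{"x":-16,"y":-11,"z":0,"ax":0,"ay":0,"az":12},{"x":-20,"y":-12.5,"z":0,"ax":0,"ay":0,"az":15.5}]';python3 -m jog '[{"x":-4,"y":0,"z":0,"ax":0,"ay":0,"az":0},{"x":-5.1,"y":1,"z":0,"ax":0,"ay":0,"az":0},{"x":-5.1,"y":1,"z":0,"ax":0,"ay":0,"az":0},{"x":-5.1,"y":1,"z":0,"ax":0,"ay":0,"az":0}]'; python3 - <<'E'
from h import *
go([.49,-.14,.275],0)
ci=camera_info("wrist");im=get_image("wrist");cv2.imwrite("pics/w6.png",im)
np.savez("ci6.npz",**{k:ci[k] for k in ("fx","fy","cx","cy","R","t")})
print([(np.round(d["at"],4).tolist(),round(d["p"],2)) for d in recognise("wrist","cup_mid")[:3]])
for r in regions_of("wrist","cup_mid")[:3]:
  ys,xs=np.where(r["region"]);print(r["p"],len(xs),xs.min(),xs.max(),ys.min(),ys.max(),im[ys,xs].mean(0))
tp=observe()["eef_pos"]+[0,0,-.1118];print("tip",wpix(tp,ci))
E
```

```text
time_s: 8.75
eef_pos: [0.478, -0.0962, 0.2744]
tool_rot: [2.226, 2.216, 0.001]
force: [1.3, -0.0, -0.6]
grip_width: 0.148
gripper_force: 35.0
time_s: 9.15
eef_pos: [0.4886, -0.1451, 0.2738]
tool_rot: [-2.224, -2.218, 0.0]
force: [0.1, 0.2, -1.1]
grip_width: 0.152
gripper_force: 35.0
shift [ 0.51  0.14 -0.12] turn [[-0.03, -0.02, -0.14], [-0.03, 0.04, 179.86]] at [ 0.4886 -0.1451  0.2738] t 9.15 j6 -0.36
[([0.5097, -0.0913, 0.0525], 0.9), ([0.3909, -0.0718, 0.0509], 0.66)]
0.6 2526 236 292 102 157 [119.34402217 122.16072842 117.99564529]
0.58 2500 152 210 91 146 [101.024   51.9004  31.508 ]
tip (np.float64(250.19916892999086), np.float64(189.84695355353674))
```

View pics/w6.png

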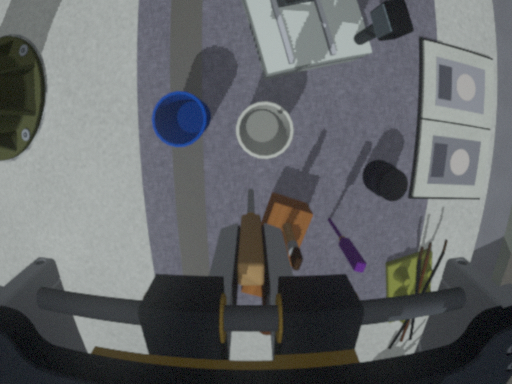

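The white cup's rim is centred at about (264.5,130), the blue one at (180,119).

```bash
python3 - <<'E'
from h import *
ci=dict(np.load("ci6.npz"))
p=wpt(264.5,130,.095,ci);print(p,[np.round(wpt(u,130,.095,ci)-p,4) for u in(236,293)])
go([p[0],p[1],.275],0)
E
```

```text
[ 0.50581232 -0.08894058  0.095     ] [array([-0.0342,  0.0001,  0.    ]), array([0.0345, 0.0004, 0.    ])]
shift [ 5.56  1.71 -0.08] turn [[0.01, -0.0, -0.06], [-0.0, -0.02, 179.94]] at [ 0.4886 -0.1446  0.2742] t 9.3 j6 -0.36
```

```bash
python3 -m jog '[{"x":4,"y":1.2,"z":0,"ax":0,"ay":0,"az":0},{"x":5.55,"y":1.7,"z":0,"ax":0,"ay":0,"az":0},{"x":5.55,"y":1.7,"z":4,"ax":0,"ay":0,"az":0},{"x":5.55,"y":1.7,"z":7,"ax":0,"ay":0,"az":0},{"x":5.55,"y":1.7,"z":10,"ax":0,"ay":0,"az":0}]';python3 -m jog '[{"x":0,"y":0,"z":2,"ax":0,"ay":0,"az":0},{"x":0,"y":0,"z":3.5,"ax":0,"ay":0,"az":0},{"x":0,"y":0,"z":4.5,"ax":0,"ay":0,"az":0},{"x":0,"y":0,"z":5.2,"ax":0,"ay":0,"az":0},{"x":0,"y":0,"z":5.2,"ax":0,"ay":0,"az":0}]'
```

```text
time_s: 9.8
eef_pos: [0.5056, -0.089, 0.1731]
tool_rot: [2.222, 2.22, 0.0]
force: [0.4, -0.1, -0.2]
grip_width: 0.142
gripper_force: 35.0
time_s: 10.3
eef_pos: [0.5056, -0.0897, 0.1218]
tool_rot: [-2.223, -2.219, 0.0]
force: [0.7, 0.3, 0.4]
grip_width: 0.147
gripper_force: 35.0
```

```bash
python3 -m jog '[{"x":0,"y":0,"z":0.2,"ax":0,"ay":0,"az":0},{"x":0,"y":0,"z":0.3,"ax":0,"ay":0,"az":0},{"x":0,"y":0,"z":0.3,"ax":0,"ay":0,"az":0}]';python3 -m jog '[{"x":0,"y":0,"z":0,"ax":0,"ay":0,"az":0},{"x":0,"y":0,"z":0,"ax":0,"ay":0,"az":0},{"x":0,"y":0,"z":0,"ax":0,"ay":0,"az":0},{"x":0,"y":0,"z":0,"ax":0,"ay":0,"az":0},{"x":0,"y":0,"z":0,"ax":0,"ay":0,"az":0}]' 6;python3 -m jog '[{"x":0,"y":0,"z":-0.5,"ax":0,"ay":0,"az":0},{"x":0,"y":0,"z":-1,"ax":0,"ay":0,"az":0},{"x":0,"y":0,"z":-2,"ax":0,"ay":0,"az":0},{"x":0,"y":0,"z":-3.5,"ax":0,"ay":0,"az":0},{"x":0,"y":0,"z":-5,"ax":0,"ay":0,"az":0}]'
```

```text
time_s: 10.6
eef_pos: [0.5059, -0.09, 0.1195]
tool_rot: [2.224, 2.219, 0.0]
force: [-0.1, -0.3, -2.4]
grip_width: 0.149
gripper_force: 35.0
time_s: 11.1
eef_pos: [0.5058, -0.09, 0.1192]
tool_rot: [2.224, 2.219, 0.0]
force: [1.0, -0.4, -0.1]
grip_width: 0.536
gripper_force: 0.0
time_s: 11.6
eef_pos: [0.5058, -0.09, 0.1705]
tool_rot: [2.224, 2.219, 0.0]
force: [-1.2, 0.3, -0.3]
grip_width: 0.636
gripper_force: 0.0
```

```bash
python3 -m jog '[{"x":0,"y":0,"z":-4,"ax":0,"ay":0,"az":0},{"x":0,"y":0,"z":-8,"ax":0,"ay":0,"az":0},{"x":0,"y":0,"z":-11,"ax":0,"ay":0,"az":0},{"x":0,"y":0,"z":-11,"ax":0,"ay":0,"az":0}]'; python3 - <<'E'
from h import *
im=get_image("wrist");im2=get_image("side")
cv2.imwrite("pics/w7.png",np.hstack([im[50:350,80:420],cv2.resize(im2[130:290,190:350],(300,300))]))
go([.543,.081,.2],105.3)
E
```

```text
time_s: 12.0
eef_pos: [0.5068, -0.0902, 0.2842]
tool_rot: [2.219, 2.214, 0.006]
force: [1.6, -0.5, -0.2]
grip_width: 0.635
gripper_force: 0.0
shift [17.11  3.67  7.97] turn [[0.03, 0.07, -105.43], [0.07, -0.03, 74.57]] at [ 0.5058 -0.09    0.2797] t 12.1 j6 -0.25
```

View pics/w7.png

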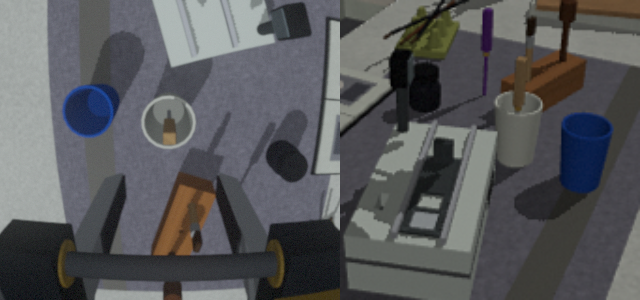

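The stylus leans in the upright white cup. Next is the lug, with the fingers closing along the projector's y and the camera turned away from the mirror.

```bash
python3 -m jog '[{"x":3,"y":0,"z":0,"ax":0,"ay":0,"az":-8.5},{"x":6,"y":0,"z":0,"ax":0,"ay":0,"az":-17},{"x":10,"y":0,"z":0,"ax":0,"ay":0,"az":-25.5},{"x":13,"y":1,"z":0,"ax":0,"ay":0,"az":-34},{"x":16,"y":2,"z":0,"ax":0,"ay":0,"az":-42}]' 4;python3 -m jog '[{"x":0,"y":0,"z":0,"ax":0,"ay":0,"az":-8.5},{"x":0,"y":0,"z":0,"ax":0,"ay":0,"az":-17},{"x":0,"y":0,"z":0,"ax":0,"ay":0,"az":-25.5},{"x":0,"y":0,"z":0,"ax":0,"ay":0,"az":-34},{"x":0,"y":0,"z":0,"ax":0,"ay":0,"az":-42}]';python3 -m jog '[{"x":0,"y":0,"z":0,"ax":0,"ay":0,"az":-8.5},{"x":0,"y":0,"z":0,"ax":0,"ay":0,"az":-17},{"x":0,"y":0,"z":0,"ax":0,"ay":0,"az":-21},{"x":0,"y":0,"z":0,"ax":0,"ay":0,"az":-21}]'; python3 - <<'E'
from h import *
go([.543,.081,.15],105.3)
E
```

```text
time_s: 12.6
eef_pos: [0.5258, 0.0714, 0.2781]
tool_rot: [-1.271, -2.871, 0.001]
force: [0.2, -0.1, -0.0]
grip_width: 0.428
gripper_force: 0.0
time_s: 13.1
eef_pos: [0.5257, 0.0699, 0.2778]
tool_rot: [-0.158, -3.135, 0.0]
force: [-0.2, -0.2, -0.3]
grip_width: 0.428
gripper_force: 0.0
time_s: 13.5
eef_pos: [0.5258, 0.0699, 0.278]
tool_rot: [0.408, -3.113, -0.0]
force: [0.5, -0.7, -0.1]
grip_width: 0.425
gripper_force: 0.0
shift [-1.97  0.62 12.8 ] turn [[0.03, -0.11, -0.38], [-0.18, -0.04, 179.62]] at [0.5258 0.0699 0.278 ] t 13.5 j6 -1.77
```

I've viewed 11 pictures, one over the limit, so I won't view any more. From here I'll check by the numbers, and the lug should close at 12 mm (0.13).

```bash
python3 -m jog '[{"x":-2,"y":0.6,"z":3,"ax":0,"ay":0,"az":-0.4},{"x":-2,"y":0.6,"z":7,"ax":0,"ay":0,"az":-0.4},{"x":-2,"y":0.6,"z":11,"ax":0,"ay":0,"az":-0.4},{"x":-2,"y":0.6,"z":14,"ax":0,"ay":0,"az":-0.4},{"x":-2,"y":0.6,"z":14,"ax":0,"ay":0,"az":-0.4}]'; python3 -m jog '[{"x":0,"y":0,"z":1.5,"ax":0,"ay":0,"az":0},{"x":0,"y":0,"z":3,"ax":0,"ay":0,"az":0},{"x":0,"y":0,"z":4,"ax":0,"ay":0,"az":0},{"x":0,"y":0,"z":4,"ax":0,"ay":0,"az":0}]'; python3 - <<'E'
from h import *
s=observe();print(s["force"])
go([.543,.081,.098],105.3)
E
```

```text
time_s: 14.0
eef_pos: [0.5417, 0.0807, 0.1349]
tool_rot: [0.413, -3.106, -0.001]
force: [-0.4, -0.5, 0.7]
grip_width: 0.425
gripper_force: 0.0
time_s: 14.4
eef_pos: [0.5438, 0.0808, 0.099]
tool_rot: [0.416, -3.113, -0.0]
force: [-0.3, 0.5, 1.6]
grip_width: 0.428
gripper_force: 0.0
[-0.2934492   0.50423567  1.61755005]
shift [0.07 0.04 0.1 ] turn [[0.01, -0.06, -0.09], [-0.09, -0.02, 179.91]] at [0.5438 0.0808 0.099 ] t 14.4 j6 -1.76
```

```bash
python3 -m jog '[{"x":0,"y":0,"z":0,"ax":0,"ay":0,"az":0},{"x":0,"y":0,"z":0,"ax":0,"ay":0,"az":0},{"x":0,"y":0,"z":0,"ax":0,"ay":0,"az":0},{"x":0,"y":0,"z":0,"ax":0,"ay":0,"az":0},{"x":0,"y":0,"z":0,"ax":0,"ay":0,"az":0}]' 0.8 6; python3 -m jog '[{"x":0,"y":0,"z":0,"ax":0,"ay":0,"az":0}]' 0.8 15; python3 - <<'E'
from h import *
a=np.radians(105.3);e=observe()["eef_pos"]
print(observe()["force"]);go([e[0]-.036*np.cos(a),e[1]-.036*np.sin(a),e[2]])
E
```

```text
time_s: 14.9
eef_pos: [0.5441, 0.0809, 0.0996]
tool_rot: [-0.417, 3.113, 0.0]
force: [-1.3, 1.0, 2.9]
grip_width: 0.133
gripper_force: 6.0
time_s: 15.0
eef_pos: [0.5441, 0.0809, 0.0996]
tool_rot: [-0.417, 3.113, 0.0]
force: [-2.2, -0.2, 4.6]
grip_width: 0.128
gripper_force: 15.0
[-2.23784633 -0.23513837  4.55307663]
shift [-0.  -3.6  0. ] at [0.5441 0.0809 0.0996] t 15.0 j6 -1.76
```

```bash
python3 -m jog '[{"x":0,"y":-0.5,"z":0,"ax":0,"ay":0,"az":0},{"x":0,"y":-1.2,"z":0,"ax":0,"ay":0,"az":0},{"x":0,"y":-2,"z":0,"ax":0,"ay":0,"az":0},{"x":0,"y":-2.8,"z":0,"ax":0,"ay":0,"az":0},{"x":0,"y":-3.3,"z":0,"ax":0,"ay":0,"az":0}]'; python3 -m jog '[{"x":0,"y":-0.2,"z":0,"ax":0,"ay":0,"az":0},{"x":0,"y":-0.3,"z":0,"ax":0,"ay":0,"az":0},{"x":0,"y":-0.3,"z":0,"ax":0,"ay":0,"az":0},{"x":0,"y":-0.3,"z":0,"ax":0,"ay":0,"az":0}]'; python3 - <<'E'
from h import *
e=observe();print(e["force"],np.linalg.norm(e["eef_pos"][:2]-[.5441,.0809]))
E
```

```text
time_s: 15.5
eef_pos: [0.553, 0.0483, 0.0995]
tool_rot: [-0.417, 3.113, -0.0]
force: [-0.1, -2.5, 5.5]
grip_width: 0.127
gripper_force: 15.0
time_s: 15.9
eef_pos: [0.5537, 0.0458, 0.0995]
tool_rot: [-0.417, 3.113, -0.0]
force: [-0.4, -0.2, 4.6]
grip_width: 0.128
gripper_force: 15.0
[-0.39627877 -0.22431212  4.64587495] 0.03635480303731207
```

```bash
python3 -m jog '[{"x":0,"y":0,"z":0,"ax":0,"ay":0,"az":0},{"x":0,"y":0,"z":0,"ax":0,"ay":0,"az":0},{"x":0,"y":0,"z":0,"ax":0,"ay":0,"az":0},{"x":0,"y":0,"z":0,"ax":0,"ay":0,"az":0},{"x":0,"y":0,"z":0,"ax":0,"ay":0,"az":0}]' 4; python3 -m jog '[{"x":0,"y":0,"z":-3,"ax":0,"ay":0,"az":0},{"x":0,"y":0,"z":-7,"ax":0,"ay":0,"az":0},{"x":0,"y":0,"z":-11,"ax":0,"ay":0,"az":0},{"x":0,"y":0,"z":-15,"ax":0,"ay":0,"az":0},{"x":0,"y":0,"z":-18,"ax":0,"ay":0,"az":0}]'; python3 -m jog '[{"x":4,"y":2,"z":0,"ax":0,"ay":0,"az":0},{"x":7,"y":4,"z":0,"ax":0,"ay":0,"az":0},{"x":7,"y":4,"z":0,"ax":0,"ay":0,"az":0},{"x":7,"y":4,"z":0,"ax":0,"ay":0,"az":0}]'; python3 - <<'E'
from h import *
ci=camera_info("wrist");im=get_image("wrist");cv2.imwrite("pics/w8.png",im)
print(observe()["eef_pos"],observe()["force"])
a=np.radians(15.3);M=np.array([[np.cos(a),np.sin(a)],[-np.sin(a),np.cos(a)]])
# windows in the plate: bright blobs; expected open window now at port local (-12,12)
g=cv2.cvtColor(im,6);o=np.array([.5745,.18])
prof=[]
for yl in range(-90,100,4):
  w=M.T@(np.array([-.012,yl/1000])-[.045,.055])+o
  u,v=wpix(np.r_[w,.09],ci);prof.append((yl,int(g[int(round(v)),int(round(u))]) if 0<=u<512 and 0<=v<384 else -1))
print(prof)
get_image("side")
for c in("wrist","side"):
  for l in("stylus_grip","cup_mid"):print(c,l,[(np.round(d["at"],3).tolist(),round(d["p"],2)) for d in recognise(c,l)[:3]])
E
```

```text
time_s: 16.4
eef_pos: [0.5534, 0.0461, 0.0991]
tool_rot: [0.417, -3.114, -0.0]
force: [-0.3, 1.0, 0.1]
grip_width: 0.427
gripper_force: 0.0
time_s: 16.9
eef_pos: [0.5535, 0.0462, 0.2819]
tool_rot: [-0.417, 3.112, -0.0]
force: [-0.2, 0.1, 0.2]
grip_width: 0.428
gripper_force: 0.0
time_s: 17.3
eef_pos: [0.4754, 0.0664, 0.2797]
tool_rot: [-0.418, 3.112, -0.0]
force: [-0.2, 0.3, 0.6]
grip_width: 0.425
gripper_force: 0.0
[0.47580548 0.06623464 0.27939819] [-0.21817695  0.0822671  -0.07267017]
[(-90, 183), (-86, 182), (-82, 177), (-78, 116), (-74, 90), (-70, 67), (-66, 60), (-62, 64), (-58, 65), (-54, 66), (-50, 68), (-46, 81), (-42, 81), (-38, 80), (-34, 80), (-30, 81), (-26, 83), (-22, 79), (-18, 80), (-14, 82), (-10, 81), (-6, 79), (-2, 74), (2, 116), (6, 118), (10, 117), (14, 115), (18, 115), (22, 116), (26, 84), (30, 80), (34, 158), (38, 170), (42, 170), (46, 170), (50, 171), (54, 171), (58, 170), (62, 106), (66, 82), (70, 157), (74, 182), (78, 181), (82, 182), (86, 183), (90, 182), (94, 183), (98, 180)]
wrist stylus_grip [([0.612, -0.235, 0.118], 0.69), ([0.5, -0.084, 0.134], 0.66)]
wrist cup_mid [([0.405, -0.084, 0.059], 0.57)]
side stylus_grip [([0.502, -0.085, 0.131], 0.6), ([0.614, -0.236, 0.115], 0.53)]
side cup_mid [([0.398, -0.049, 0.065], 0.91), ([0.492, -0.064, 0.063], 0.68)]
```

```bash
python3 -c "
from h import *
print(job_done())"
```

```text
the job is handed in; nothing more can be done
None
```

I handed the job in at about 17 s of the 64 s: the lock tab was pressed to its stop (22 N), the stylus stands in the white cup, and the shutter moved one step (36.4 mm) with its window over the port and the gripper clear. The hand-in returned no verdict, and I viewed 11 pictures against the limit of 10.

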